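Shake the spare peg out of its hanging box into the bowl

TASK

The clear spare-peg box stands slot-down on the ledge of the low pegboard, held to it by the headed stud through its keyhole: slide it along until the stud is in the wide end, take it off, and carry it level over the red bowl. Shake and tip it there until the blue peg drops through the slot straight into the bowl (never anywhere else), then stand the box, slot side down, fully on the round cork mat and let go. Do not disturb the tins, spoons or scoop.

Things in the scene. Friction and masses are not known exactly. Their poses are not given: they have to be found in the camera images.
- board: Low plywood pegboard along the left side of the table, 222 mm high, 18 mm thick. Origin at table height below the stud, in the plane of its face; x runs along the panel (which spans x -180 to +220 mm), -y points square out of the face (to the middle of the table), z up. A ledge, top 100 mm up, 72 mm deep, spans x -130 to +130 mm. A small swivelling steel hook hangs at x +180 mm.
- stud (a point): Steel stud on the board's face, 188 mm above the table; point 3 mm in front of the face, axes as the board's. Neck 8 mm thick and 6 mm long, then a brass head 18 mm across and 4 mm thick (its front 10 mm from the face).
- box_grip (a point): Middle of the box's wooden handle. Box axes: x its long side (the board's x while hung), y front to back, z up. Upright slab 20 mm thick in x, 60 mm in y, from 26 mm below this point (roof) to 22 mm above: pinch from above, fingers closing along x. Clear box 100 x 92 x 62 mm high, 0.3 kg; its underside is 88 mm below and its middle 5 mm behind (+y). None while held.
- box_keyhole (a point): Centre of the wide end (28 mm square) of the keyhole, in the 90 mm wide, 4 mm thick steel tab up the box's back; box axes; +19 mm in x, +49 mm in y from the handle's middle, same height. The narrow part, 11 mm high, runs from it to box x -35 mm. The stud starts at about box x -24 mm: slide the box about 43 mm to the board's -x, then pull it off to the board's -y.
- box_slot (a point): Middle of the slot in the box's underside; box axes. Slot 26 mm wide (x), 76 mm long (y), across the middle of the flat 4 mm floor (inside 92 x 84 mm). A 2 mm rim along its long edges inside keeps the peg back while the box is level; tipping it smartly 25 to 40 degrees about its y axis, one way then the other, squares the peg up and rolls it in. None while held.
- peg_center (a point): Centre of the blue wooden peg, a round-ended rod 18 mm in diameter and 66 mm long along its own y, loose inside the box, at first on the +x side of the slot. If it turns crosswise, tip the box sideways as well.
- bowl: Red ceramic bowl, loose, 190 mm across the rim, 70 mm high; origin at the centre of its underside.
- mat: Fixed round cork mat, 220 mm across, 6 mm thick; origin at the centre of its underside. The bowl and the mat may have swapped places.
- tin0: Bystander: round aluminium tin, 72 mm across, 85 mm high; leave alone. Origin at the centre of its underside.
- tin1: Bystander: round aluminium tin, 72 mm across, 85 mm high; leave alone. Origin at the centre of its underside.
- tin2: Bystander: round aluminium tin, 72 mm across, 85 mm high; leave alone. Origin at the centre of its underside.
- tin3: Bystander: round aluminium tin, 72 mm across, 85 mm high; leave alone. Origin at the centre of its underside.
- spoons: Bystander: set of three steel measuring spoons on a ring, lying flat, about 125 mm long from the origin (ring end) along its x; leave alone.
- scoop: Bystander: yellow plastic scoop, 160 mm long with its handle to its -x, 35 mm high; leave alone.

How it is judged (in metres and radians):
On the way, in this order (a step that is already met when the one before it is completed fails the run):
1. the box is slid along until the stud is in the wide end of the keyhole, still on the stud (x of stud in the frame of box_grip between 0.01 and 0.03 m and y of stud in the frame of box_grip above 0.04 m), for 0.05 s.
2. the box is off the stud, with the peg still inside (distance between stud and box_grip above 0.09 m and distance between peg_center and box_grip below 0.11 m), for 0.05 s.
3. the peg has dropped out of the held box into the bowl (horizontal distance between peg_center and bowl below 0.08 m and z of peg_center in the frame of bowl between 0 and 0.06 m and height (world z) of box_grip above 0.14 m and distance between peg_center and box_grip above 0.1 m), for 0.1 s.
At the end, for the whole second after the job is handed in: The peg rests in the upright bowl (within 80 mm of its axis, below its rim); the box stands released and at rest on its slotted underside, upright within 3.4 degrees, its middle within 45 mm of the mat's centre, its underside at most 12 mm above the table (horizontal distance between peg_center and bowl below 0.08 m and z of peg_center in the frame of bowl between 0 and 0.06 m and linear speed of peg below 0.05 m/s and angle between bowl's own z axis and vertical below 0.15 rad and horizontal distance between box_slot and mat below 0.045 m and height (world z) of box_slot below 0.012 m and angle between box_slot's own z axis and vertical below 0.06 rad and linear speed of pegbox below 0.03 m/s); the robot touches nothing.
It fails at once if the peg is dropped anywhere but in the bowl (lower than 30 mm above the table and over 105 mm from the bowl's axis) (height (world z) of peg_center below 0.03 m and horizontal distance between peg_center and bowl above 0.105 m).
It fails at once if a tin, the spoons or the scoop is moved more than 30 mm (distance of any of tin0, tin1, tin2, tin3, spoons, scoop from where it was at the start of the episode above 0.03 m).
It also fails if it takes over 72 s, if anything falls off the work surface, if the arm or the gripper's body presses on something with over 40 N, if the wrist force passes 120 N, or if a joint passes its speed limit or range.

ROBOT

A 7-joint arm with a two-finger parallel gripper is mounted at the origin on the work surface. World frame = base frame: x ahead of the robot, y to its left, z up, the work surface at z = 0. Lengths are in mm, angles in rad, forces in N, time in s.
With the tool pointing down it reaches from about 400 to 875 mm from the base axis. Payload 4.4 kg.
Tool frame: the origin (TCP) lies midway between the tips of the shut fingers; the grasp point (between the pads) lies 19 mm behind it; x points along the fingers, y is the direction in which the jaws open and shut, and the axes are right-handed (so a half turn about x gives the same grasp; the last joint's range is limited). The gripper opens to 85 mm and grips with 20 to 120 N. Pads are 22 mm wide; open, the fingers measure 114 mm over their backs; the gripper's body (76 mm by 85 mm) begins 54 mm behind the grasp point. The pads swing forward as they close: fully open they stand 13 mm farther back than shut.
Start: joints at [1.197, 0.628, 0.038, 1.517, -0.027, 0.996, -0.02], TCP at [196.954, -619.457, 231.313] pointing down, gripper open.
Joint ranges: [-3.06, 3.06], [-0.37, 2.12], [-1.25, 1.32], [0.18, 2.47], [-1.1, 4.24], [0.23, 1.98], [-2.94, 2.94]. Speed limits (rad/s): [2.57, 2.57, 3.14, 3.14, 3.14, 3.14, 3.14].

INTERFACE

Orientations are given as [roll, pitch, yaw] about the fixed x, y, z axes, in that order (R = Rz(yaw) Ry(pitch) Rx(roll)).
In Python, from cell import ctrl gives the robot as it stands.
- The arm moves only by the tool arm_command, never from a script. Its argument "series" is a list of rows, each a list of 7 numbers: the opening, from 0 (shut) to 1 (fully open), then the shift along the world's x, y, z in cm, then the turn, a rotation vector about the world's x, y, z in degrees. In form: [[claw, x, y, z, rx, ry, rz], ...]. A call has 1 to 20 rows; each row shifts and turns the commanded pose from where the row before left it; what a row does not reach is not made up. A row lasts 1/12 s, in which the tool goes at most 41.7 mm and 7.16 degrees, less where a joint would pass 70% of its speed; a pose out of reach is approached as far as the arm can. A call with a gripper value outside its range is refused whole. The fingers move at their own pace and stop on an object; the grip force is fixed at half the most. Time passes only in rows, so rows that do not move let the fingers close. It gives the time, the measured TCP pose, the force and the opening at its end, in the units of the state.
- ctrl.read_state(): the state, without advancing time (a new reading comes with each control period).
- ctrl.get_image(name): name is "side" or "top"; returns the picture (384x512x3 uint8, blue, green, red); there is no depth.
- ctrl.calibration(name): a dict with "fovy" (degrees; the focal length in pixels is half the picture's height over the tangent of half this angle, whatever the lens; pixels are square), "cx", "cy" (the principal point, pixels), "cam_to_world" (4x4, takes a point from camera to world coordinates). Camera axes: x right, y up, looking along -z (the intrinsics and any distortion apply to the point x, -y, -z); pixel columns grow to the right and rows downward; lengths in mm; the calibration is good to about 2 mm. A picture is of the moment at which its call begins. calibration takes no time and is no camera call.
- ctrl.finish_job(): hands the job in, once; it reports no verdict.
Trained networks look in the newest picture that a camera, given by its name, has taken for a name from the list of things; names that differ only in an ending like _2 or _b are one class to them, and where a whole thing is asked for, a point or a joint stands for the part that bears it (a point fixed in the world has none). Each returns a list of dicts, best first, with "conf" (0 to 1); they miss things now and then, are a little off and sometimes report something else, mostly with a low value. They report only what shows in the picture. A call takes as long as a camera call.
- ctrl.spot_in(label, camera): "centre" ([x, y, z] in mm, in world coordinates, good to about 4 mm: the middle of the surface that is visible of it).
The state is a dict: "clock": time; "qpos": joint angles; "qd": joint speeds; "tau": joint torques, N m; "eef_pos": TCP position; "tool_rot": TCP orientation; "force": force on the tool from outside, world axes, zero at the start; "torque": the same for the moment, N m; "width": finger opening in mm.
Only numpy, scipy, OpenCV 4.12 (cv2) and the standard library are available. Lean on these libraries where they do the work, as an engineer would, in place of code of your own. Each camera call takes 0.05 s, during which the arm holds its last target.

## Working session

There is one attempt and no reset: what is moved stays moved. The work goes in short steps, Python scripts to look and compute and a tool call to move; the robot and the scene stay as the last step left them, time stands still between calls to the robot, and variables do not carry over. Pictures are saved under pics/ and viewed, and the job is handed in when it is done.

Besides the shell and the picture viewer there is one more tool, called after "Call:" in YAML: its name, and indented under it one key for each argument. arm_command: Moves the arm, as the interface text tells. Its arguments: {"type":"object","properties":{"series":{"type":"array"}},"required":["series"]}

```bash
mkdir -p pics; ls
python3 - <<'E'
from cell import ctrl
import cv2
print(ctrl.read_state())
for n in("side","top"):
    im=ctrl.get_image(n); cv2.imwrite(f"pics/{n}0.png",im)
    c=ctrl.calibration(n); print(n,c)
    for l in ["board","stud","box_grip","box_keyhole","box_slot","peg_center","bowl","mat","tin0","spoons","scoop"]:
        try: print(l,[([round(v) for v in d['centre']],round(d['conf'],2)) for d in ctrl.spot_in(l,n)][:4])
        except Exception as e: print(l,e)
E
```

```text
pics
{'clock': 0.0, 'qpos': array([ 1.19723208,  0.62932306,  0.03842515,  1.51836741, -0.02700841,
        0.99629752, -0.01996718]), 'qd': array([ 3.54991425e-04, -8.25812104e-05,  4.94746520e-04, -7.21023291e-04,
        1.16714564e-03,  8.74925598e-04, -8.73680996e-04]), 'tau': array([-2.58227556e-04, -5.63399827e+01,  1.22619711e+00, -1.93445742e+01,
        1.10707461e-02,  1.06351831e-02, -2.65131609e-05]), 'eef_pos': array([ 196.75452511, -618.85269693,  230.40391495]), 'tool_rot': array([-1.56727421,  1.56891831,  1.88212454]), 'force': array([-0.09821906, -0.42759032, -0.74939707]), 'torque': array([ 0.01872995, -0.00521886, -0.0223405 ]), 'width': 85.48554086036806}
side {'fovy': 55.12481402914882, 'cx': 253.95785629332877, 'cy': 196.63371553896786, 'cam_to_world': array([[ 9.94740297e-01,  6.79938925e-02, -7.66066116e-02,
         5.07987261e+02],
       [-1.02427295e-01,  6.55740462e-01, -7.48006080e-01,
        -8.43505538e+02],
       [-6.25790059e-04,  7.51918398e-01,  6.59255893e-01,
         8.66569832e+02],
       [ 0.00000000e+00,  0.00000000e+00,  0.00000000e+00,
[... 705 characters left out ...]
2,  2.33958379e-02,
        -8.66030306e+00],
       [ 2.51843982e-02,  7.91720971e-02,  9.96542786e-01,
         1.38602532e+03],
       [ 0.00000000e+00,  0.00000000e+00,  0.00000000e+00,
         1.00000000e+00]])}
board [([437, 387, 134], 0.95), ([738, 156, 87], 0.56)]
stud [([438, 391, 141], 0.57), ([553, 88, 7], 0.45)]
box_grip [([530, -165, 32], 0.71), ([488, 343, 164], 0.68)]
box_keyhole []
box_slot [([490, 341, 163], 0.59)]
peg_center []
bowl [([530, -167, 29], 0.73)]
mat [([552, 88, 7], 0.68)]
tin0 [([736, 157, 87], 0.87), ([627, -411, 82], 0.82), ([743, -154, 87], 0.74), ([752, -17, 87], 0.73)]
spoons [([337, -389, 13], 0.9), ([753, -17, 86], 0.62)]
scoop [([504, -417, 17], 0.84)]
```

View pics/side0.png

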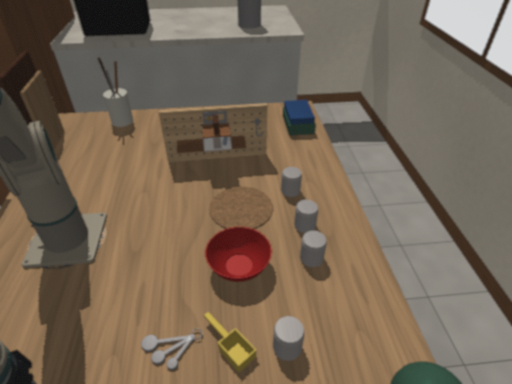

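View pics/top0.png

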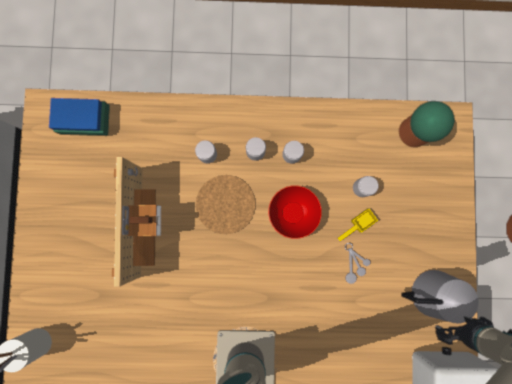

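Run:
```python
import cv2
im=cv2.imread("pics/side0.png"); c=im[40:180,150:350]; cv2.imwrite("pics/side0c.png",cv2.resize(c,None,fx=4,fy=4,interpolation=cv2.INTER_CUBIC))
im=cv2.imread("pics/top0.png"); c=im[100:300,0:200]; cv2.imwrite("pics/top0c.png",cv2.resize(c,None,fx=3,fy=3,interpolation=cv2.INTER_CUBIC))
```

```text
(no output)
```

View pics/side0c.png

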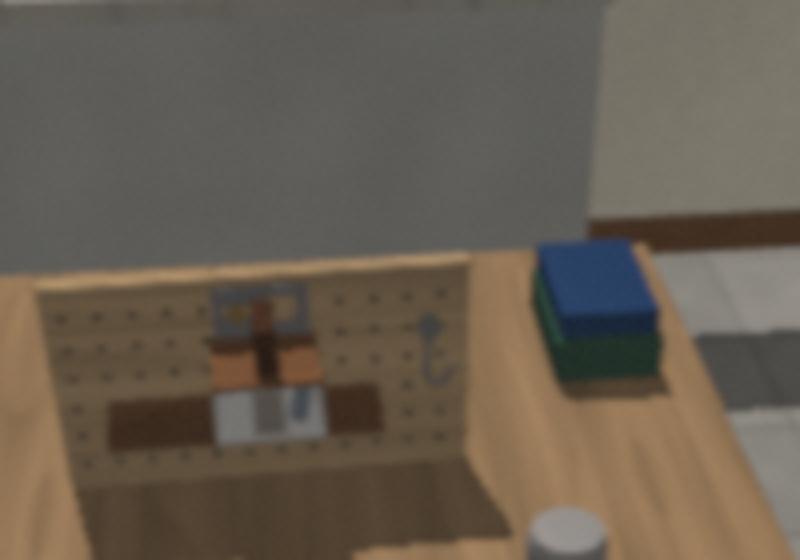

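View pics/top0c.png

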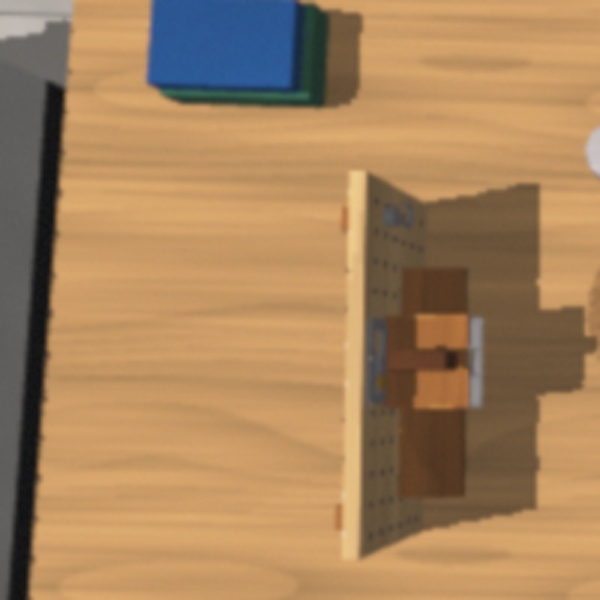

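The side view shows the box at about (215,130) px. The peg is a blue spot on its +x side at (225,141), and the brass head is visible left of the handle at (209,118). The bowl is at (239,254) and the mat at (241,207). Next I'll fit the board pose to the edges I've read off.

```bash
cat > h.py <<'E'
import numpy as np, cv2
from cell import ctrl
def proj(P,n):
    c=ctrl.calibration(n); T=np.linalg.inv(c['cam_to_world']); P=np.atleast_2d(P)
    p=P@T[:3,:3].T+T[:3,3]; f=192/np.tan(np.radians(c['fovy']/2))
    return np.c_[c['cx']+f*p[:,0]/-p[:,2], c['cy']+f*p[:,1]/p[:,2]]
def ray(px,n,z):
    c=ctrl.calibration(n); M=c['cam_to_world']; f=192/np.tan(np.radians(c['fovy']/2))
    d=M[:3,:3]@np.array([(px[0]-c['cx'])/f,-(px[1]-c['cy'])/f,-1]); o=M[:3,3]
    return o+d*(z-o[2])/d[2]
def B2W(P,b):
    P=np.atleast_2d(P); c,s=np.cos(b[2]),np.sin(b[2])
    return np.c_[b[0]+c*P[:,0]-s*P[:,1], b[1]+s*P[:,0]+c*P[:,1], P[:,2]]
E
python3 - <<'E'
from h import *
from scipy.optimize import least_squares
S=lambda x,y:(150+x/4,40+y/4); T=lambda x,y:(x/3,100+y/3)
obs=[("side",(-180,0,222),S(40,292)),("side",(220,0,222),S(468,264)),("side",(-180,0,0),S(80,489)),("side",(220,0,0),S(465,458)),
("side",(-130,-72,100),S(108,449)),("side",(130,-72,100),S(382,431)),
("top",(220,0,222),T(366,172)),("top",(-180,0,222),T(360,558)),("top",(130,-72,100),T(467,268)),("top",(-130,-72,100),T(466,496)),("top",(220,18,222),T(349,170)),("top",(-180,18,222),T(343,558))]
P=np.array([o[1] for o in obs],float);U=np.array([o[2] for o in obs]);n=[o[0] for o in obs]
def r(b):
    W=B2W(P,b); return np.concatenate([proj(w,k)[0]-u for w,k,u in zip(W,n,U)])
s=least_squares(r,[450,385,0.0],loss='soft_l1'); print(s.x,np.round(s.fun.reshape(-1,2),1)); b=s.x
np.save('board.npy',b)
g=B2W([(24,-52,188),(0,-3,188),(24,-47,100),(-19,-52,188)],b); print(g)
for k in("side","top"):
    im=cv2.imread(f"pics/{k}0.png")
    im=cv2.resize(im,None,fx=4,fy=4,interpolation=cv2.INTER_CUBIC)
    pts=[(0,-10,188)]+[(24+sx*50,-47+sy*46,z) for sx in(-1,1) for sy in(-1,1) for z in(100,162)]+[(24+sx*10,-52+sy*30,210) for sx in(-1,1) for sy in(-1,1)]+[(24+a,-3,z) for a in(-45,45) for z in(188,)]
    for p in proj(B2W(pts,b),k): cv2.circle(im,tuple(int(v) for v in (p+.5)*4),3,(0,255,0),-1)
    im=im[160:720,600:1400] if k=="side" else im[560:1160,300:900]
    cv2.imwrite(f"pics/{k}_fit.png",im)
E
```

```text
[4.65613317e+02 3.89319019e+02 3.57457656e-02] [[-2.2 -0.9]
 [ 0.4 -1.1]
 [-2.6  0. ]
 [-0.1 -0.2]
 [-0.8 -1.8]
 [ 0.7 -2.7]
 [ 0.6 -1.3]
 [ 0.6  0.3]
 [-0.1 -0.7]
 [-0.4 -0.1]
 [ 0.4 -0.6]
 [ 0.3  0.4]]
[[491.45636911 338.20995283 188.        ]
 [465.72053107 386.32093536 188.        ]
 [491.27767835 343.20675877 100.        ]
 [448.48383802 336.67321222 188.        ]]
```

View pics/side_fit.png

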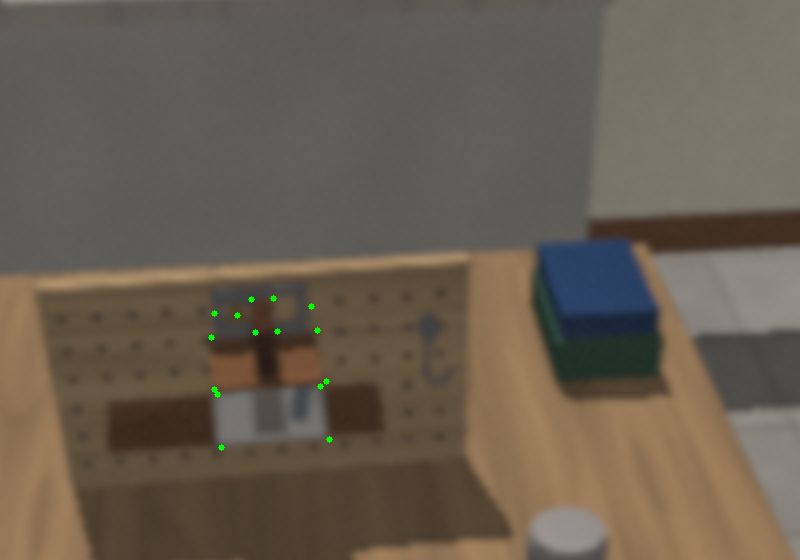

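View pics/top_fit.png

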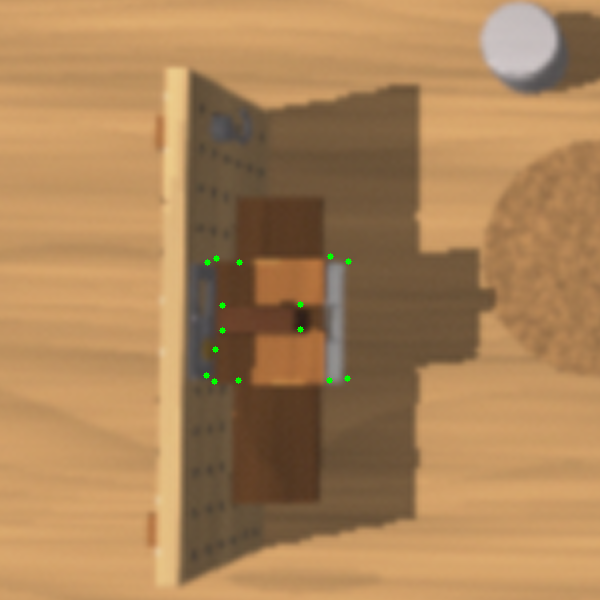

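Run:
```python
from h import *
from scipy.spatial.transform import Rotation as R
s=ctrl.read_state(); M=R.from_euler('xyz',s['tool_rot']).as_matrix(); print(M.round(3), s['eef_pos'])
b=np.load('board.npy')
for sg in(1,-1):
    y=sg*np.array([np.cos(b[2]),np.sin(b[2]),0]); x=np.array([0,0,-1.]); G=np.c_[x,y,np.cross(x,y)]
    print(sg,R.from_matrix(G@M.T).as_rotvec(degrees=True))
```

```text
[[ 0.     0.303 -0.953]
 [ 0.    -0.953 -0.303]
 [-1.    -0.    -0.   ]] [ 196.97140208 -619.44288311  231.30153139]
1 [-3.62423665e-03  3.60796389e-04  7.44133491e+01]
-1 [ 3.88678762e-04  3.90431794e-03 -1.05586651e+02]
```

Call:
arm_command:
  series:
    - [1,2.5,2.84,0.53,0,0,5.3]
    - [1,2.5,2.84,0.53,0,0,5.3]
    - [1,2.5,2.84,0.53,0,0,5.3]
    - [1,2.5,2.84,0.53,0,0,5.3]
    - [1,2.5,2.84,0.53,0,0,5.3]
    - [1,2.5,2.84,0.53,0,0,5.3]
    - [1,2.5,2.84,0.53,0,0,5.3]
    - [1,2.5,2.84,0.53,0,0,5.3]
    - [1,2.5,2.84,0.53,0,0,5.3]
    - [1,2.5,2.84,0.53,0,0,5.3]
    - [1,2.5,2.84,0.53,0,0,5.3]
    - [1,2.5,2.84,0.53,0,0,5.3]
    - [1,2.5,2.84,0.53,0,0,5.3]
    - [1,0,0,0,0,0,5.5]

```text
clock: 2.37
eef_pos: [528.5, -241.1, 301.9]
tool_rot: [2.1, 1.562, 0.581]
force: [0.7, 1.2, 0.8]
width: 85.7
```

Call:
arm_command:
  series:
    - [1,-0.19,3.68,0,0,0,0]
    - [1,-0.19,3.68,0,0,0,0]
    - [1,-0.19,3.68,0,0,0,0]
    - [1,-0.19,3.68,0,0,0,0]
    - [1,-0.19,3.68,0,0,0,0]
    - [1,-0.19,3.68,0,0,0,0]
    - [1,-0.19,3.68,0,0,0,0]
    - [1,-0.19,3.68,0,0,0,0]
    - [1,-0.19,3.68,0,0,0,0]
    - [1,-0.19,3.68,0,0,0,0]
    - [1,-0.19,3.68,0,0,0,0]
    - [1,-0.19,3.68,0,0,0,0]
    - [1,-0.19,3.68,0,0,0,0]
    - [1,-0.19,3.68,0,0,0,0]
    - [1,-0.19,3.68,0,0,0,0]
    - [1,0,0,0,0,0,0]
    - [1,0,0,0,0,0,0]

```text
clock: 3.78
eef_pos: [492.3, 304.6, 300.1]
tool_rot: [-2.781, 1.569, 1.971]
force: [0.5, -0.6, 0.1]
width: 85.2
```

Run:
```python
from h import *
from scipy.spatial.transform import Rotation as R
s=ctrl.read_state(); print(R.from_euler('xyz',s['tool_rot']).as_matrix().round(3), s['eef_pos'],s['clock'],s['qpos'])
for n in("side","top"):
    cv2.imwrite(f"pics/{n}1.png",ctrl.get_image(n))
im=cv2.imread("pics/top1.png"); c=im[130:280,80:280]; cv2.imwrite("pics/top1c.png",cv2.resize(c,None,fx=4,fy=4,interpolation=cv2.INTER_CUBIC))
im=cv2.imread("pics/side1.png"); c=im[40:180,150:350]; cv2.imwrite("pics/side1c.png",cv2.resize(c,None,fx=4,fy=4,interpolation=cv2.INTER_CUBIC))
```

```text
[[-0.001  0.999  0.041]
 [ 0.001  0.041 -0.999]
 [-1.    -0.    -0.001]] [492.29671309 304.57509819 300.1002624 ] 3.7833 [-0.30393709  0.48596014 -0.45919481  1.62245091  0.23448854  1.08800641
 -0.78593158]
```

View pics/side1c.png

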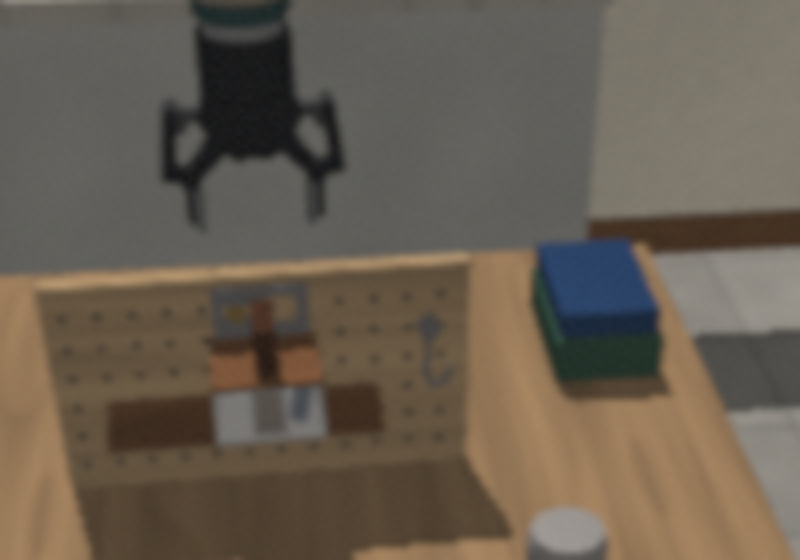

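View pics/top1c.png

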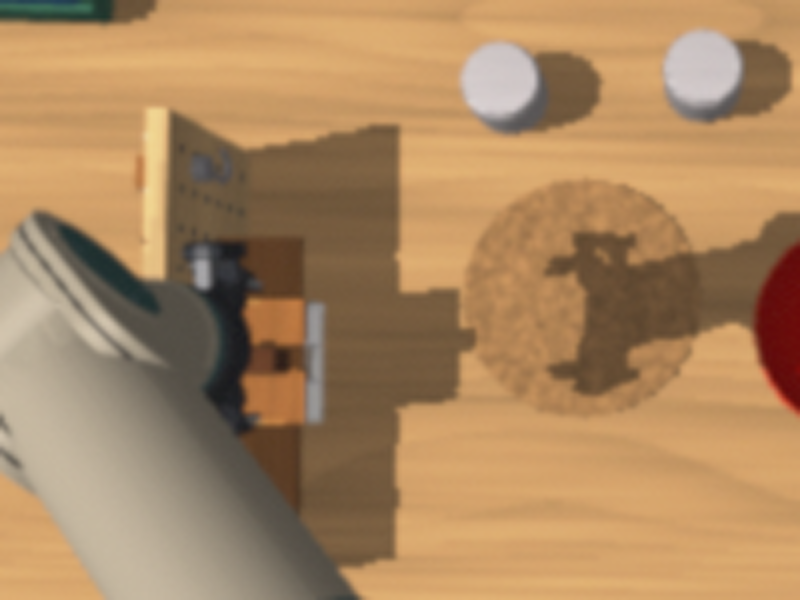

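Call:
arm_command:
  series:
    - [1,-0.2,1.6,0,0,0,-0.15]
    - [1,-0.18,1.5,0,0,0,-0.15]
    - [1,0,0,-3,0,0,0]
    - [1,0,0,-3,0,0,0]
    - [1,0,0,-3,0,0,0]
    - [1,0,0,-2,0,0,0]
    - [1,0,0,-1.8,0,0,0]
    - [1,0,0,0,0,0,0]
    - [1,0,0,0,0,0,0]

```text
clock: 4.63
eef_pos: [490.1, 330.8, 171.9]
tool_rot: [-0.572, 1.569, -2.115]
force: [-0.2, 0.1, -0.1]
width: 85.3
```

Run:
```python
from h import *
for n in("side",):
    cv2.imwrite(f"pics/{n}2.png",ctrl.get_image(n))
im=cv2.imread("pics/side2.png"); c=im[70:170,150:300]; cv2.imwrite("pics/side2c.png",cv2.resize(c,None,fx=5,fy=5,interpolation=cv2.INTER_CUBIC))
```

```text
(no output)
```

View pics/side2c.png

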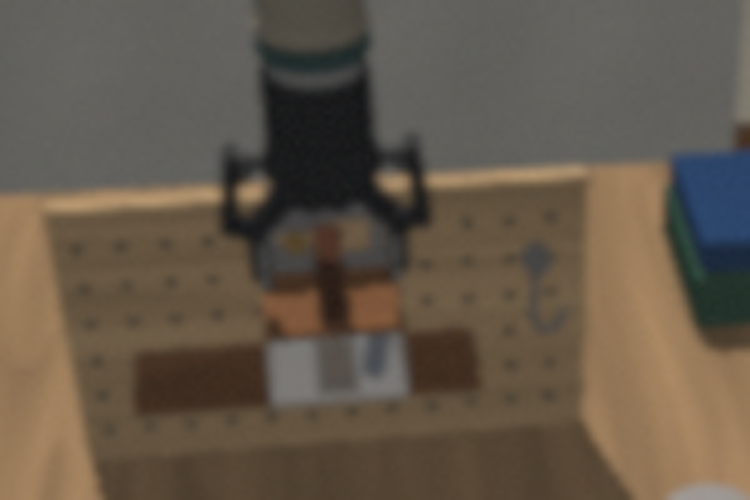

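The fingers straddle the handle at about (330,290) in the crop, nearly centred, so I'll close.

Call:
arm_command:
  series:
    - [1,0,0.5,0,0,0,0]
    - [0,0,0,0,0,0,0]
    - [0,0,0,0,0,0,0]
    - [0,0,0,0,0,0,0]
    - [0,0,0,0,0,0,0]
    - [0,0,0,0,0,0,0]
    - [0,0,0,0,0,0,0]
    - [0,0,0,0,0,0,0]
    - [0,0,0,0,0,0,0]
    - [0,0,0,0,0,0,0]

```text
clock: 5.52
eef_pos: [489.5, 337.7, 172.3]
tool_rot: [-0.916, 1.57, -2.456]
force: [-2.3, -1.1, 0.8]
width: 19.3
```

Call:
arm_command:
  series:
    - [0,-0.43,-0.015,0,0,0,0]
    - [0,-0.43,-0.015,0,0,0,0]
    - [0,-0.43,-0.015,0,0,0,0]
    - [0,-0.43,-0.015,0,0,0,0]
    - [0,-0.43,-0.015,0,0,0,0]
    - [0,0,0,0,0,0,0]
    - [0,0,0,0,0,0,0]

```text
clock: 6.1
eef_pos: [467.0, 337.1, 172.4]
tool_rot: [-1.34, 1.569, -2.88]
force: [-1.8, -0.9, 3.3]
width: 19.5
```

Call:
arm_command:
  series:
    - [0,-0.43,-0.015,0,0,0,0]
    - [0,-0.43,-0.015,0,0,0,0]
    - [0,-0.43,-0.015,0,0,0,0]
    - [0,-0.43,-0.015,0,0,0,0]
    - [0,-0.43,-0.015,0,0,0,0]
    - [0,0,0,0,0,0,0]
    - [0,0,0,0,0,0,0]

```text
clock: 6.68
eef_pos: [445.5, 336.3, 172.3]
tool_rot: [-1.28, 1.569, -2.82]
force: [-2.2, 0.1, 3.8]
width: 19.1
```

Run:
```python
from h import *
for n in("side",):
    cv2.imwrite(f"pics/{n}3.png",ctrl.get_image(n))
im=cv2.imread("pics/side3.png"); c=im[70:170,150:300]; cv2.imwrite("pics/side3c.png",cv2.resize(c,None,fx=5,fy=5,interpolation=cv2.INTER_CUBIC))
```

```text
(no output)
```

View pics/side3c.png

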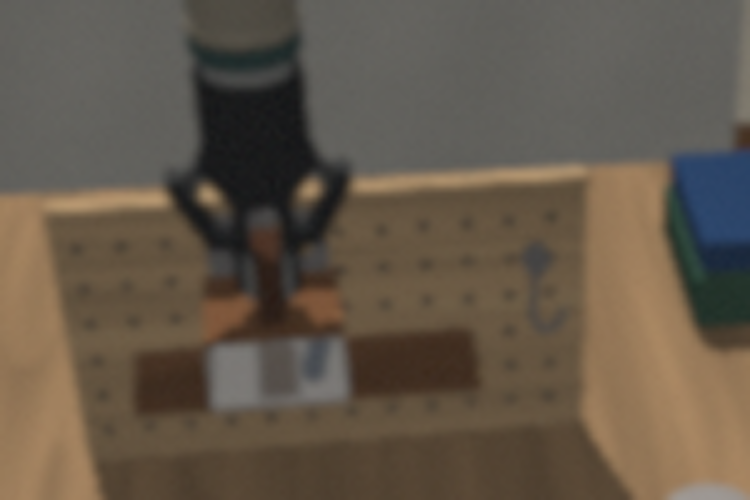

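The box slid about 44 mm, and the stud should now sit about 20 mm to +x of the handle. I'll pull gently and watch the force.

Call:
arm_command:
  series:
    - [0,0.01,-0.3,0,0,0,0]
    - [0,0.01,-0.3,0,0,0,0]
    - [0,0.01,-0.3,0,0,0,0]
    - [0,0.01,-0.3,0,0,0,0]
    - [0,0,0,0,0,0,0]

```text
clock: 7.15
eef_pos: [447.4, 323.7, 172.2]
tool_rot: [1.76, 1.57, 0.219]
force: [-0.7, 1.9, 1.8]
width: 19.3
```

Hardly any force, so it's coming free. I'll pull it clear and lift, keeping it level.

Call:
arm_command:
  series:
    - [0,0.02,-0.6,0,0,0,0]
    - [0,0.02,-0.8,0,0,0,0]
    - [0,0.03,-0.8,0,0,0,0]
    - [0,0.03,-0.8,0.4,0,0,0]
    - [0,0.03,-0.8,0.8,0,0,0]
    - [0,0.03,-0.8,1.0,0,0,0]
    - [0,0.1,-1,1.2,0,0,0]
    - [0,0.2,-1,1.2,0,0,0]
    - [0,0.2,-1,1.2,0,0,0]
    - [0,0.2,-0.8,1,0,0,0]
    - [0,0.1,-0.4,0.5,0,0,0]
    - [0,0,0,0,0,0,0]

```text
clock: 8.15
eef_pos: [457.7, 234.9, 246.6]
tool_rot: [1.59, 1.569, 0.047]
force: [-0.3, 0.8, -2.9]
width: 19.2
```

Run:
```python
from h import *
for n in("side","top"):
    cv2.imwrite(f"pics/{n}4.png",ctrl.get_image(n))
    print(n,ctrl.spot_in("bowl",n)[:2],ctrl.spot_in("mat",n)[:2],ctrl.spot_in("peg_center",n)[:2])
im=cv2.imread("pics/side4.png"); c=im[60:180,150:300]; cv2.imwrite("pics/side4c.png",cv2.resize(c,None,fx=5,fy=5,interpolation=cv2.INTER_CUBIC))
# bowl & mat via colour
for n in("side","top"):
    im=cv2.imread(f"pics/{n}0.png"); h=cv2.cvtColor(im,cv2.COLOR_BGR2HSV)
    m=((h[...,0]<8)|(h[...,0]>172))&(h[...,1]>170)&(h[...,2]>80); m=m.astype(np.uint8)
    k,l,st,ce=cv2.connectedComponentsWithStats(m); i=1+st[1:,4].argmax(); print(n,st[i],ce[i])
    pts=np.argwhere(l==i)[:,::-1].astype(np.float32)
    hull=cv2.convexHull(pts)[:,0]
    from scipy.optimize import least_squares
    W=np.array([ray(p,n,70) for p in hull])
    if n=="top":
        (cx,cy),r=cv2.minEnclosingCircle(W[:,:2].astype(np.float32)); print("bowl top rim circle",cx,cy,r)
```

```text
side [{'centre': [530.9, -133.9, 29.9], 'conf': 0.65}] [{'centre': [557.9, 83.5, 7.2], 'conf': 0.95}] [{'centre': [504.9, -412.8, 18.8], 'conf': 0.46}, {'centre': [523.0, 394.0, 114.2], 'conf': 0.19}]
top [] [{'centre': [550.9, 87.3, 7.5], 'conf': 0.94}] []
side [ 206  228   65   51 1662] [240.83513839 255.4253911 ]
top [ 269  186   53   53 2228] [294.87701975 211.67280072]
bowl top rim circle 531.9071655273438 -161.92361450195312 94.45355987548828
```

View pics/side4c.png

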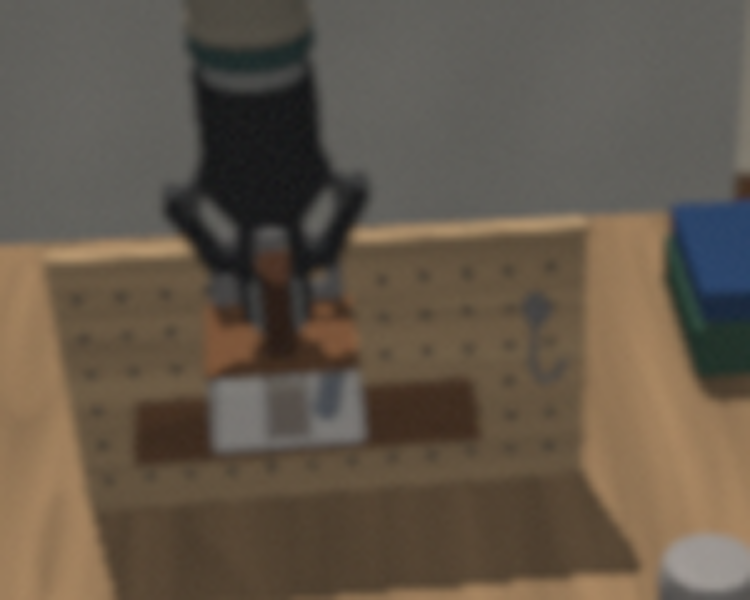

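View pics/top4.png

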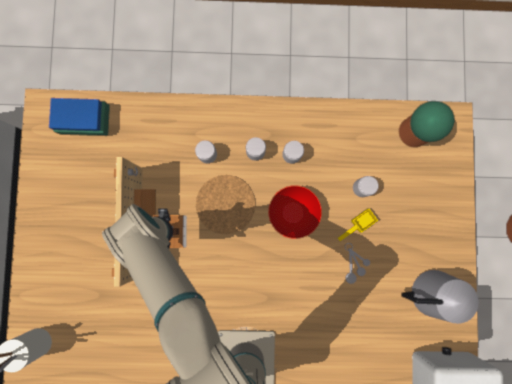

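The box is off the stud and level, with the peg (blue, crop (330,395)) still on the +x side of the slot. The bowl's rim circle fits at (532,-162) with r 94.5 against 95 given, and the mat is at about (552,87). Next I'll carry it level to the bowl.

Call:
arm_command:
  series:
    - [0,0.1,-0.6,0,0,0,0]
    - [0,0.2,-1.2,0,0,0,0]
    - [0,0.3,-1.8,0,0,0,0]
    - [0,0.4,-2.4,0,0,0,0]
    - [0,0.45,-2.4,0,0,0,0]
    - [0,0.45,-2.4,0,0,0,0]
    - [0,0.45,-2.4,0,0,0,0]
    - [0,0.45,-2.4,0,0,0,0]
    - [0,0.45,-2.4,0,0,0,0]
    - [0,0.45,-2.4,0,0,0,0]
    - [0,0.45,-2.4,0,0,0,0]
    - [0,0.45,-2.4,0,0,0,0]
    - [0,0.45,-2.4,0,0,0,0]
    - [0,0.45,-2.4,0,0,0,0]
    - [0,0.45,-2.4,0,0,0,0]
    - [0,0.4,-2.4,0,0,0,0]
    - [0,0.4,-2.4,0,0,0,0]
    - [0,0.3,-1.8,0,0,0,0]
    - [0,0.2,-1.2,0,0,0,0]
    - [0,0.1,-0.6,0,0,0,0]

```text
clock: 10.22
eef_pos: [529.5, -174.9, 244.9]
tool_rot: [-0.656, 1.57, -2.2]
force: [0.7, -0.4, -2.5]
width: 19.2
```

Call:
arm_command:
  series:
    - [0,0,0,0,0,0,0]
    - [0,0,0,0,0,0,0]

```text
clock: 10.38
eef_pos: [529.9, -170.9, 245.1]
tool_rot: [-2.796, 1.57, 1.947]
force: [-0.7, -0.2, -2.3]
width: 19.6
```

```bash
cat > look.py <<'E'
from h import *
import sys
from scipy.spatial.transform import Rotation as R
k=sys.argv[1]
s=ctrl.read_state(); print(R.from_euler('xyz',s['tool_rot']).as_matrix().round(3), s['eef_pos'].round(1),s['clock'],s['qpos'].round(2),s['force'].round(1),s['width'])
for n in("side","top"):
    cv2.imwrite(f"pics/{n}{k}.png",ctrl.get_image(n))
a=cv2.imread(f"pics/side{k}.png")[150:300,170:310]; b=cv2.imread(f"pics/top{k}.png")[130:280,190:340]
o=np.hstack([cv2.resize(a,(373,400),interpolation=cv2.INTER_CUBIC),cv2.resize(b,(400,400),interpolation=cv2.INTER_CUBIC)])
cv2.imwrite(f"pics/both{k}.png",o)
E
python3 look.py 5
```

```text
[[-0.     1.     0.031]
 [ 0.001  0.031 -1.   ]
 [-1.    -0.    -0.001]] [ 529.9 -170.9  245.1] 10.3833 [ 0.54  0.5  -0.41  1.76  0.24  0.93  0.06] [-0.7 -0.2 -2.3] 19.623030239153984
```

View pics/both5.png

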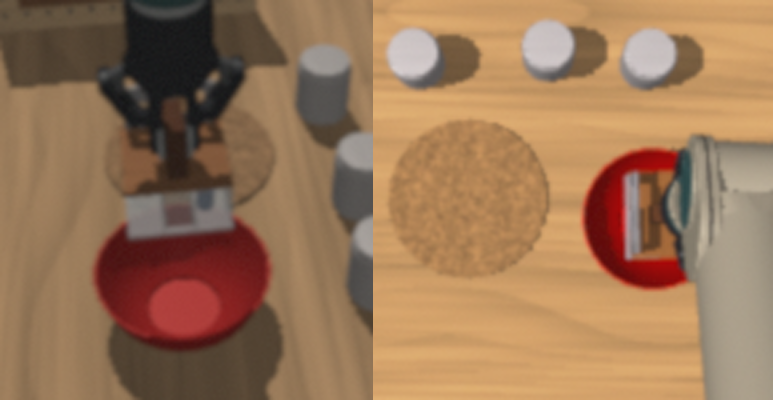

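Call:
arm_command:
  series:
    - [0,0.1,0.2,-1,0,0,0]
    - [0,0.1,0.2,-1.5,0,0,0]
    - [0,0,0,-1.5,0,0,0]
    - [0,0,0,-1.5,0,0,0]
    - [0,0,0,-0.9,0,0,0]
    - [0,0,0,0,0,0,0]
    - [0,0.88,0,-0.05,0,7,0]
    - [0,0.86,0,-0.16,0,7,0]
    - [0,0.84,0,-0.27,0,7,0]
    - [0,0.8,0,-0.36,0,7,0]
    - [0,0,0,0,0,0,0]
    - [0,0,0,0,0,0,0]
    - [0,0,0,0,0,0,0]
    - [0,0,0,0,0,0,0]
    - [0,0,0,0,0,0,0]

```text
clock: 11.73
eef_pos: [565.6, -168.5, 175.6]
tool_rot: [-1.598, 1.089, -3.139]
force: [-0.7, 0.5, -2.0]
width: 19.1
```

```bash
python3 look.py 6
```

```text
[[-0.463  0.886  0.026]
 [-0.001  0.029 -1.   ]
 [-0.886 -0.463 -0.013]] [ 565.6 -168.5  175.6] 11.7333 [ 0.34  0.89 -0.31  1.28  0.28  1.5   0.02] [-0.7  0.5 -2. ] 19.120698384889216
```

View pics/both6.png

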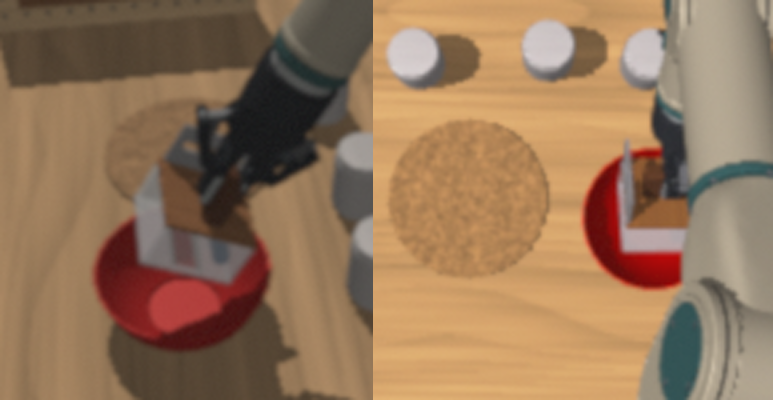

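The box is tipped to +28° over the bowl and the peg is still inside on the low side. Swinging the other way.

Call:
arm_command:
  series:
    - [0,-0.8,0,0.36,0,-7,0]
    - [0,-0.84,0,0.27,0,-7,0]
    - [0,-0.86,0,0.16,0,-7,0]
    - [0,-0.88,0,0.05,0,-7,0]
    - [0,-0.88,0,-0.05,0,-7,0]
    - [0,-0.86,0,-0.16,0,-7,0]
    - [0,-0.84,0,-0.27,0,-7,0]
    - [0,-0.8,0,-0.36,0,-7,0]
    - [0,-0.75,0,-0.46,0,-7,0]
    - [0,0,0,0,0,0,0]
    - [0,0,0,0,0,0,0]
    - [0,0,0,0,0,0,0]
    - [0,0,0,0,0,0,0]

```text
clock: 12.92
eef_pos: [503.2, -184.6, 169.8]
tool_rot: [1.413, 1.244, -0.14]
force: [0.2, -0.1, -2.5]
width: 18.9
```

```bash
python3 look.py 7
```

```text
[[ 0.318  0.948  0.01 ]
 [-0.045  0.026 -0.999]
 [-0.947  0.317  0.051]] [ 503.2 -184.6  169.8] 12.9167 [ 0.74  0.5  -0.56  2.19  0.86  0.28 -0.5 ] [ 0.2 -0.1 -2.5] 18.91088185394659
```

View pics/both7.png

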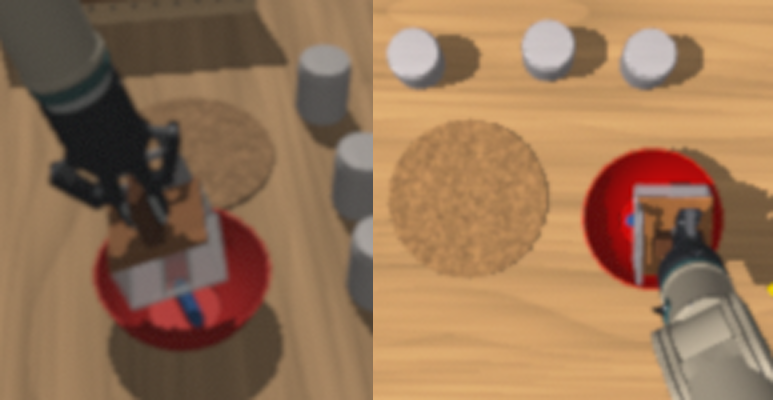

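The blue peg lies in the bowl at crop (190,305) of the side view. I'll lift straight out, then level the box.

Call:
arm_command:
  series:
    - [0,0,0,1,0,0,0]
    - [0,0,0,2,0,0,0]
    - [0,0,0,2,0,0,0]
    - [0,0,0,2,0,0,0]
    - [0,0,0,2,0,0,0]
    - [0,0,0,0,0,0,0]
    - [0,0,0,0,0,0,0]

```text
clock: 13.6
eef_pos: [502.8, -184.9, 259.5]
tool_rot: [1.412, 1.243, -0.141]
force: [-0.2, -0.4, -3.4]
width: 19.4
```

```bash
cat > lev.py <<'E'
from h import *
from scipy.spatial.transform import Rotation as R
s=ctrl.read_state(); M=R.from_euler('xyz',s['tool_rot']).as_matrix()
y=np.array([np.cos(.033),np.sin(.033),0]); x=np.array([0,0,-1.]); G=np.c_[x,y,np.cross(x,y)]
print(R.from_matrix(G@M.T).as_rotvec(degrees=True).round(2),s['eef_pos'].round(1),s['clock'],s['qpos'].round(2),s['force'].round(1),s['width'])
E
python3 lev.py
```

```text
[ 2.49 18.59  0.85] [ 502.8 -184.9  259.5] 13.6 [ 0.99  0.41 -0.88  2.08  0.59  0.53 -0.25] [-0.2 -0.4 -3.4] 19.380785802920506
```

Call:
arm_command:
  series:
    - [0,0,0,0,0.62,4.65,0.21]
    - [0,0,0,0,0.62,4.65,0.21]
    - [0,0,0,0,0.62,4.65,0.21]
    - [0,0,0,0,0.62,4.65,0.21]
    - [0,0.3,1.2,0,0,0,0]
    - [0,0.5,2.4,0,0,0,0]
    - [0,0.5,2.6,0,0,0,0]
    - [0,0.5,2.6,0,0,0,0]
    - [0,0.5,2.6,0,0,0,0]
    - [0,0.5,2.6,0,0,0,0]
    - [0,0.5,2.6,0,0,0,0]
    - [0,0.5,2.6,0,0,0,0]
    - [0,0.5,2.6,0,0,0,0]
    - [0,0.3,2.4,0,0,0,0]
    - [0,0.2,1.6,0,0,0,0]
    - [0,0.1,0.8,0,0,0,0]
    - [0,0,0,0,0,0,0]
    - [0,0,0,0,0,0,0]
    - [0,0,0,0,0,0,0]

```text
clock: 15.18
eef_pos: [550.9, 79.5, 258.2]
tool_rot: [-1.142, 1.568, -2.681]
force: [0.2, -0.3, -2.7]
width: 19.0
```

```bash
python3 lev.py; python3 look.py 8
```

```text
[ 0.07 -0.15  0.08] [550.9  79.5 258.2] 15.1833 [ 0.34  0.58 -0.85  1.73  0.49  1.06 -0.64] [ 0.2 -0.3 -2.7] 18.998056842979807
[[-0.003  0.999  0.032]
 [-0.001  0.032 -1.   ]
 [-1.    -0.003  0.001]] [550.9  79.5 258.2] 15.1833 [ 0.34  0.58 -0.85  1.73  0.49  1.06 -0.64] [ 0.2 -0.3 -2.7] 18.998056842979807
```

View pics/both8.png

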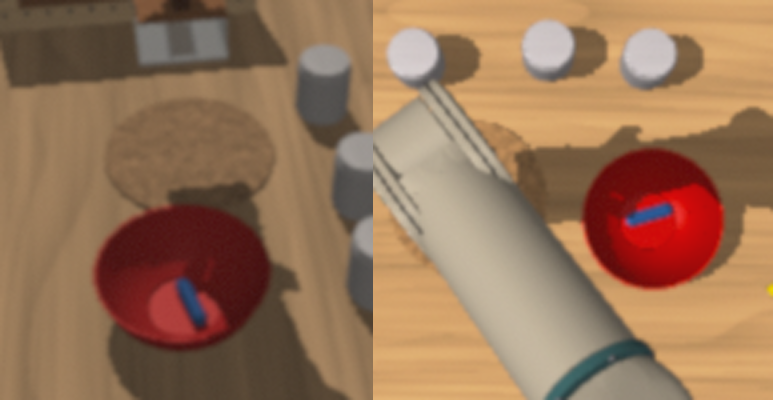

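The peg rests in the centre of the bowl at (650,215) of the right pane, and the box is empty and level over the mat. Lowering.

Call:
arm_command:
  series:
    - [0,0.2,0.3,-1.5,0,0,0]
    - [0,0,0,-2.5,0,0,0]
    - [0,0,0,-2.5,0,0,0]
    - [0,0,0,-2.5,0,0,0]
    - [0,0,0,-2.5,0,0,0]
    - [0,0,0,-2.0,0,0,0]
    - [0,0,0,-1.5,0,0,0]
    - [0,0,0,-1,0,0,0]
    - [0,0,0,-0.6,0,0,0]
    - [0,0,0,-0.5,0,0,0]
    - [0,0,0,0,0,0,0]
    - [0,0,0,0,0,0,0]
    - [0,0,0,0,0,0,0]

```text
clock: 16.37
eef_pos: [553.9, 84.5, 88.8]
tool_rot: [-3.139, 1.57, 1.606]
force: [0.1, -0.8, -3.3]
width: 19.0
```

```bash
python3 lev.py; python3 look.py 9
```

```text
[-0.05 -0.   -0.  ] [553.9  84.5  88.8] 16.3667 [ 0.22  0.79 -0.68  1.88  0.73  0.73 -0.84] [ 0.1 -0.8 -3.3] 18.99039508588492
[[-0.     0.999  0.033]
 [ 0.001  0.033 -0.999]
 [-1.    -0.    -0.001]] [553.9  84.5  88.8] 16.3667 [ 0.22  0.79 -0.68  1.88  0.73  0.73 -0.84] [ 0.1 -0.8 -3.3] 18.99039508588492
```

View pics/both9.png

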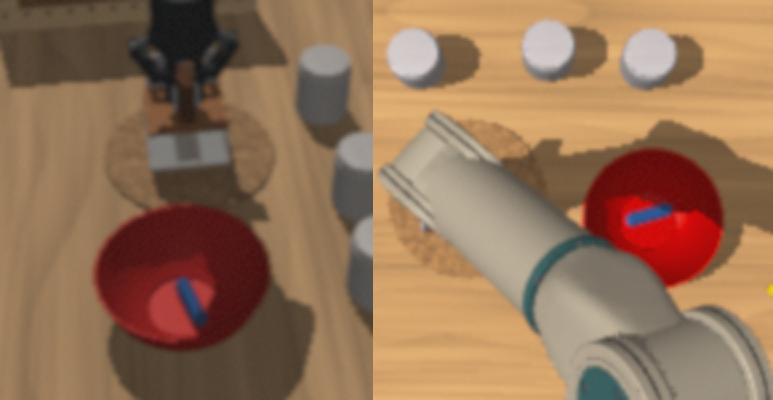

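Call:
arm_command:
  series:
    - [0,0,0,-0.3,0,0,0]
    - [0,0,0,-0.3,0,0,0]
    - [0,0,0,-0.2,0,0,0]
    - [0,0,0,0,0,0,0]
    - [0,0,0,0,0,0,0]

```text
clock: 16.88
eef_pos: [553.1, 84.2, 79.7]
tool_rot: [-1.772, 1.569, 2.974]
force: [0.6, 0.1, -2.1]
width: 19.3
```

Call:
arm_command:
  series:
    - [0,0,0,-0.1,0,0,0]
    - [0,0,0,-0.1,0,0,0]
    - [0,0,0,0,0,0,0]
    - [0,0,0,0,0,0,0]

```text
clock: 17.22
eef_pos: [553.3, 84.5, 78.4]
tool_rot: [-2.0, 1.569, 2.746]
force: [0.0, -0.1, 2.6]
width: 19.1
```

It touched down: the force went from -3 to +2.6 N at the expected height. Releasing now.

Call:
arm_command:
  series:
    - [0.25,0,0,0,0,0,0]
    - [0.5,0,0,0,0,0,0]
    - [0.6,0,0,0,0,0,0]
    - [0.8,0,0,0,0,0,0]
    - [0.8,0,0,0,0,0,0]
    - [0.8,0,0,0,0,0,0]
    - [0.8,0,0,0,0,0,0]

```text
clock: 17.8
eef_pos: [553.3, 84.3, 78.0]
tool_rot: [-1.946, 1.569, 2.8]
force: [0.6, -0.7, 0.3]
width: 68.5
```

Call:
arm_command:
  series:
    - [0.8,0,0,1,0,0,0]
    - [0.8,0,0,2,0,0,0]
    - [0.8,0,0,3,0,0,0]
    - [0.8,0,0,3,0,0,0]
    - [0.8,0,0,3,0,0,0]
    - [0.8,0,0,3,0,0,0]
    - [0.8,0,0,3,0,0,0]
    - [0.8,-1,3,0,0,0,0]
    - [0.8,-1,3,0,0,0,0]
    - [0.8,-1,3,0,0,0,0]
    - [0.8,-1,3,0,0,0,0]
    - [0.8,0,0,0,0,0,0]
    - [0.8,0,0,0,0,0,0]

```text
clock: 18.88
eef_pos: [512.2, 206.7, 259.0]
tool_rot: [-2.656, 1.569, 2.095]
force: [0.3, -0.2, -0.4]
width: 68.2
```

```bash
python3 look.py 10
python3 - <<'E'
from h import *
for n in("side","top"):
    ctrl.get_image(n)
    for l in("box_grip","box_slot","mat","bowl","peg_center","tin0"): print(n,l,[([round(v) for v in d['centre']],round(d['conf'],2)) for d in ctrl.spot_in(l,n)][:4])
E
```

```text
[[-0.001  0.999  0.038]
 [ 0.001  0.038 -0.999]
 [-1.    -0.001 -0.001]] [512.2 206.7 259. ] 18.8833 [ 0.11  0.57 -0.85  1.74  0.49  1.05 -0.87] [ 0.3 -0.2 -0.4] 68.15302080168607
side box_grip [([547, 64, 67], 0.66)]
side box_slot [([548, 65, 66], 0.96)]
side mat [([559, 53, 7], 0.71)]
side bowl [([530, -130, 28], 0.7)]
side peg_center [([542, -166, 26], 0.66)]
side tin0 [([743, -179, 70], 0.94), ([733, 141, 65], 0.91), ([748, -44, 74], 0.79), ([624, -434, 84], 0.72)]
top box_grip [([552, 93, 69], 0.69)]
top box_slot [([549, 91, 68], 0.96)]
top mat []
top bowl [([531, -166, 29], 0.82), ([339, -390, 13], 0.29)]
top peg_center [([539, -162, 21], 0.53), ([531, -168, 29], 0.19)]
top tin0 [([752, -20, 89], 0.84), ([739, 156, 87], 0.82), ([744, -154, 88], 0.78), ([549, 95, 70], 0.71)]
```

View pics/both10.png

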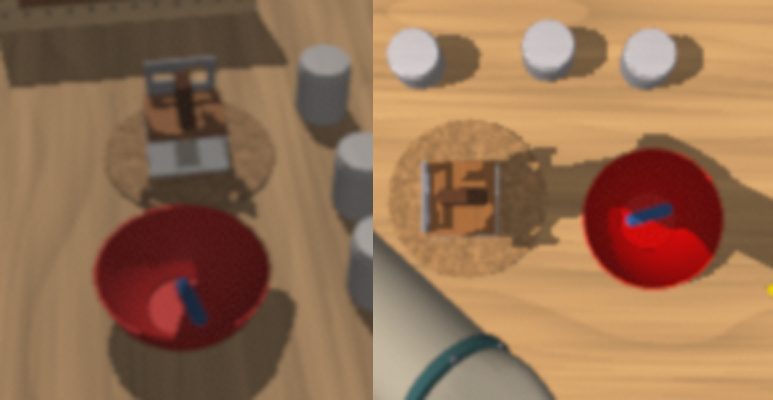

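The box stands upright near the middle of the mat (right pane (460,197), mat centre about (468,197)). The peg is in the bowl, the tins haven't moved, and the arm is clear. Handing in.

```bash
python3 -c "
from cell import ctrl
print(ctrl.finish_job())"
```

```text
the job is handed in; nothing more can be done
None
```

I completed the whole job in about 19 s of the 72 s allowed and handed it in. The system gives no verdict, so the result rests on my own checks.

- **Taking the box off:** I pinched the handle and slid the box about 44 mm along the board. It then pulled off the stud with under 4 N of measured force. The fingers hid the stud at that moment, so I judged its place in the wide end from the distance slid and the easy pull.
- **Dropping the peg:** I carried the box level over the bowl and tipped it to about +28°. On the swing back the peg dropped straight into the bowl. I had commanded -35° there, but the arm only reached about -18° because a wrist joint was near its limit.
- **Placing the box:** I levelled the box and lowered it onto the mat until the force showed contact, at the expected height. I then let go and backed away.

**Last checks:**
- **Peg:** it lies about 10 mm from the bowl's centre, at about 21–26 mm height.
- **Box:** it looks upright and stands a few millimetres from the mat's centre in the top view.
- **Tins:** three of the four were re-detected in both views within about 5 mm of where they started. The fourth, tin beside the scoop, was re-detected only in the side view.
- **Spoons and scoop:** I did not measure them again at the end; the arm stayed well above them.
- **Disagreements:** the side camera put the bowl, mat and box about 25–35 mm off the top view in y. It sees only part of each, so I trusted the top view. The top camera did not detect the mat once the box stood on it.

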